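# Kick the hub stand's prop down and hold the frame upright

### The job

Someone is about to check the hub in the tilting stand. First lift the black dust lid with the orange knob off the foot cup and set it down flat, knob up, on the bench clear of the stand; then flip the red-footed kickstand down over centre until it rests fully down; then take the blue frame by its top rail, bring it upright and finish while still holding it upright by that rail, since it tips back by itself. Leave the mug, the tape roll and the oil dropper where they are.

Things in the scene. Friction and masses are not known exactly. Their poses are not given: they have to be found in the camera images.
- stand: Grey base of the tilting hub stand, fixed to the bench; origin on the bench top below the middle of the frame's hinge axis, which runs along y 30 mm up. x points to the rear (away from the robot at yaw 0), y left, z up. The plate, 12 mm thick, covers x -80 to 120, y -85 to 85 mm, with an arm for the foot cup over x -113 to -28, y -159 to -38 mm. The kickstand swings in the plane y = -115 mm.
- frame_tilt (a joint): Tilt of the blue frame (two posts at y = +-60 mm, hub 50 mm behind them) about its hinge, rad: 0 = upright, negative = leaning to the rear; stops at -0.26 (rubber rests, where it starts) and +0.03. The hub's weight always tips it back; 2 to 4 N at the rail raise or hold it. Rail axis in the stand's frame: x = -190 mm * sin(value), z = 30 mm + 190 mm * cos(value).
- kickstand (a joint): Swing of the kickstand on the frame, rad: 0 = along the post; it starts folded up at its rear stop, -0.2, and grows as the foot swings forward (to the stand's -x) and down; 2.535 = fully down at its stop. Its weighted foot falls back before top dead centre and down to the stop after it; under 1.5 N at the foot turn it. The leg stands at (frame_tilt + this) from vertical-up, towards the stand's -x.
- kick_foot (a point): Grasp point on the red round foot of the kickstand (14 mm diameter, 34 mm long along the leg, on a 10 mm steel rod), 112 mm from the pivot; the foot ends 15 mm beyond this point.
- kick_pivot (a point): Pivot of the kickstand, on its swing axis in the plane in which the leg swings; it moves with the frame.
- rail_mid (a point): Middle of the frame's top rail, on its axis: a round aluminium bar, 16 mm diameter, along the stand's y, free for 100 mm between black collars; 220 mm above the bench when upright. It is part of the frame.
- frame: The blue tilting frame with its rail and hub (about 1.2 kg); origin at the middle of its hinge axis, z up along the posts, y along the hinge. The posts are 14 x 16 mm.
- cup_mouth (a point): Centre of the mouth of the white foot cup (56 mm diameter, 28 mm tall, fixed on the base plate), 40 mm above the bench. When the frame is upright the lowered foot stands in this cup.
- lid_knob (a point): Grip point in the orange knob (19 mm diameter, upper 16 mm cylindrical, top 8 mm above this point) of the black lid; z up along the knob. The lid is a loose cap, 67 mm diameter, 10 mm thick, about 60 g, its 6 mm skirt round the cup's rim with 2 mm to spare; its underside (skirt edge) is 28 mm below this point, its top face 18 mm below. It starts on the cup.
- tape_roll: Bystander: roll of beige tape lying flat, 100 mm diameter, 25 mm high, origin under its centre.
- oil_dropper: Bystander: small brown dropper bottle with black top, 33 mm diameter, 102 mm tall, origin under its centre.
- mug: Bystander: light blue mug, 80 mm diameter, 94 mm tall, 110 mm over its handle, origin under its centre.
Mind the look-alikes: they are no part of the job. Leave any green, pink or turquoise look-alike of the part that bears lid_knob alone.

How it is judged (in metres and radians):
On the way, in this order (a step that is already met when the one before it is completed fails the run):
1. the lid is off the cup and stands flat, knob up, on the bench clear of the stand (height (world z) of lid_knob below 0.034 m and angle between lid_knob's own z axis and vertical below 0.12 rad and horizontal distance between lid_knob and cup_mouth above 0.08 m), for 0.2 s.
2. the kickstand is flipped over centre and fully down (value of joint kickstand above 2.4 rad), for 0.2 s.
3. the frame is upright, held by its top rail (value of joint kickstand above 2.4 rad and distance between the grasp point and rail_mid below 0.09 m and value of joint frame_tilt above -0.07 rad and contact force between the fingers and frame above 0.5 N), for 0.3 s.
At the end, for the whole second after the job is handed in: Lid flat (within 7 degrees), knob up, on the bench, over 80 mm from the cup centre; kickstand down (over 2.40 rad); frame still (under 0.05 rad/s) and upright (tilt above -0.07 rad), the fingers bearing on it with over 0.5 N, the grasp point within 90 mm of the rail's middle (all of step 1 and all of step 3 and velocity of joint frame_tilt between -0.05 and 0.05 rad/s); the arm keeps its last pose, push and grip.
It fails at once if a bystander is displaced by more than 30 mm (distance of any of tape_roll, oil_dropper, mug from where it was at the start of the episode above 0.03 m).
It also fails if it takes over 61 s, if anything falls off the work surface, if the arm or the gripper's body presses on something with over 40 N, if the wrist force passes 120 N, or if a joint passes its speed limit or range.

### The arm

A 6-joint arm with a two-finger parallel gripper is mounted at the origin on a cart in front of the work surface, level with it; the furniture and walls round the work are solid. World frame = base frame: x ahead of the robot, y to its left, z up, the work surface at z = 0. Lengths are in mm, angles in rad, forces in N, time in s.
With the tool pointing down it reaches from about 275 to 825 mm from the base axis. Payload 5.2 kg.
Tool frame: the origin (TCP) lies midway between the tips of the shut fingers; the grasp point (between the pads) lies 19 mm behind it; z points along the fingers, y is the line along which they close (so a half turn about z gives the same grasp; the last joint's range is limited). The gripper opens to 93 mm and grips with 3 to 60 N. Pads are 15 mm wide; open, the fingers measure 128 mm over their backs; the gripper's body (75 mm by 188 mm) begins 65 mm behind the grasp point.
Start: joints at [1.111, 0.259, 1.535, -0, 1.348, -0.203], TCP at [139.67, 531.975, 218.653] pointing down, gripper open.
Joint ranges: [-3.14, 3.14], [-0.91, 2.08], [0.19, 2.58], [-1.22, 4.36], [0.22, 2.71], [-3.12, 3.12]. Speed limits (rad/s): [2.57, 2.57, 3.14, 3.14, 3.14, 3.14].

### API

Orientations are given as a 3x3 rotation matrix whose columns are the frame's x, y, z axes.
In Python, from station import readout, imaging, sign_off gives the robot as it stands. The module is installed in compiled form; this text tells all that it offers.
- The arm moves only by the tool move_arm, never from a script. Its argument "rows" is a list of rows, each an object of numbers: "dx", "dy", "dz": the shift along the tool's x, y, z in cm; "rx", "ry", "rz": the turn, a rotation vector about the tool's x, y, z in rad. In form: [{"dx": .., "dy": .., "dz": .., "rx": .., "ry": .., "rz": ..}, ...]. A call has 1 to 8 rows; each row shifts and turns the commanded pose from where the row before left it, along the tool's axes as they then stand; what a row does not reach is not made up. A row lasts 1/8 s, in which the tool goes at most 62.5 mm and 10.7 degrees, less where a joint would pass 70% of its speed; a pose out of reach is approached as far as the arm can. A call is refused whole if a number of a shift passes 6.25 or a number of a turn 0.188, either way. A call with a gripper value outside its range is refused whole. "jaw" is the finger opening in cm, from 0 to 9.3, set as the call begins (left out, the last holds). The fingers move at their own pace and stop on an object; "grip_force" is the grip in N (left out, the last holds). Time passes only in rows, so rows that do not move let the fingers close. It gives the time, the measured TCP pose, the force, the opening and the grip force at its end, in the units of the state.
- readout.get_state(): the state, without advancing time (a new reading comes with each control period).
- imaging.camera(name): name is "scene" or "top" or "wrist"; returns (picture, depth): 480x640x3 uint8, red, green, blue; 480x640 float32, mm along the optical axis (not along the pixel's ray), 0 where there is no reading.
- imaging.camera_model(name): a dict with "fx", "fy", "cx", "cy" (pixels), "cam_to_world" (4x4, takes a point from camera to world coordinates). Camera axes: x right, y down, z forward; pixel columns grow to the right and rows downward; lengths in mm; the calibration is good to about 2 mm. A picture is of the moment at which its call begins: read the wrist's pose just before it. camera_model takes no time and is no camera call; for the wrist camera it gives the pose at the moment of the call.
- sign_off(): hands the job in; it is judged then, once.
The state is a dict: "clock": time; "q": joint angles; "joint_velocities": joint speeds; "effort": joint torques, N m; "tcp_pos": TCP position; "tcp_rot": TCP orientation; "force": force on the tool from outside, world axes, zero at the start; "ft_torque": the same for the moment, N m; "gripper_width": finger opening in mm; "finger_force": force on a finger pad.
Only numpy, scipy, OpenCV 4.12 (cv2) and the standard library are available. Lean on these libraries where they do the work, as an engineer would, in place of code of your own. Each camera call takes 0.05 s, during which the arm holds its last target. There are 200 camera calls.

## Working session

There is one attempt and no reset: what is moved stays moved. The work goes in short steps, Python scripts to look and compute and a tool call to move; the robot and the scene stay as the last step left them, time stands still between calls to the robot, and variables do not carry over. Pictures are saved under pics/ and viewed, at most 10 in all, crops included, and the job is handed in when it is done.

Besides the shell and the picture viewer there is one more tool, called after "Call:" by a JSON object that holds its "name" and its "arguments". move_arm: Moves the arm, as the interface text tells. Its arguments: {"type":"object","properties":{"rows":{"type":"array","items":{"type":"object","properties":{"dx":{"type":"number"},"dy":{"type":"number"},"dz":{"type":"number"},"rx":{"type":"number"},"ry":{"type":"number"},"rz":{"type":"number"}}}},"jaw":{"type":"number"},"grip_force":{"type":"number"}},"required":["rows"]}

```bash
mkdir -p pics; cat > h.py <<'E'
import numpy as np, cv2
from station import readout, imaging, sign_off
def snap(n, f=None):
    m=imaging.camera_model(n); p,d=imaging.camera(n)
    if f: cv2.imwrite('pics/'+f, p[:,:,::-1])
    return p,d,m
def pts(d,m):
    v,u=np.mgrid[0:480,0:640]
    c=np.stack([(u-m['cx'])/m['fx']*d,(v-m['cy'])/m['fy']*d,d,np.ones_like(d)],-1)
    return (c@np.array(m['cam_to_world']).T)[...,:3]
E
python3 - <<'E'
from h import *
np.set_printoptions(precision=3,suppress=True)
a=snap('scene','s0.png');b=snap('top','t0.png')
np.savez('v0.npz',sp=a[0],sd=a[1],tp=b[0],td=b[1])
for x in(a,b): print(x[2])
s=readout.get_state();print(s)
E
```

```text
{'fx': 616.2358569073987, 'fy': 616.2358569073987, 'cx': 320.29225831833145, 'cy': 253.37670978527532, 'cam_to_world': array([[   0.752,   -0.512,    0.415, -139.082],
       [  -0.659,   -0.571,    0.49 , -906.559],
       [  -0.014,   -0.642,   -0.766, 1368.02 ],
       [   0.   ,    0.   ,    0.   ,    1.   ]])}
{'fx': 490.7358707217451, 'fy': 490.7358707217451, 'cx': 325.5640181658597, 'cy': 238.3130524320207, 'cam_to_world': array([[   0.017,   -0.989,    0.144,  335.988],
       [  -1.   ,   -0.017,    0.002, -165.383],
       [   0.   ,   -0.144,   -0.99 , 1246.142],
       [   0.   ,    0.   ,    0.   ,    1.   ]])}
{'clock': 0.1, 'q': array([ 1.111,  0.259,  1.536, -0.   ,  1.348, -0.203]), 'joint_velocities': array([-0.001, -0.003, -0.001, -0.001,  0.002, -0.   ]), 'effort': array([  0.002, -43.821, -28.464,   0.072,   0.036,  -0.   ]), 'tcp_pos': array([139.442, 531.535, 217.918]), 'tcp_rot': array([[-0.967,  0.254, -0.001],
       [ 0.254,  0.967, -0.001],
       [ 0.   , -0.002, -1.   ]]), 'force': array([-0.065, -0.345,  0.392]), 'ft_torque': array([0.031, 0.067, 0.003]), 'finger_force': 0.0, 'gripper_width': 93.10915922539024}
```

View pics/s0.png

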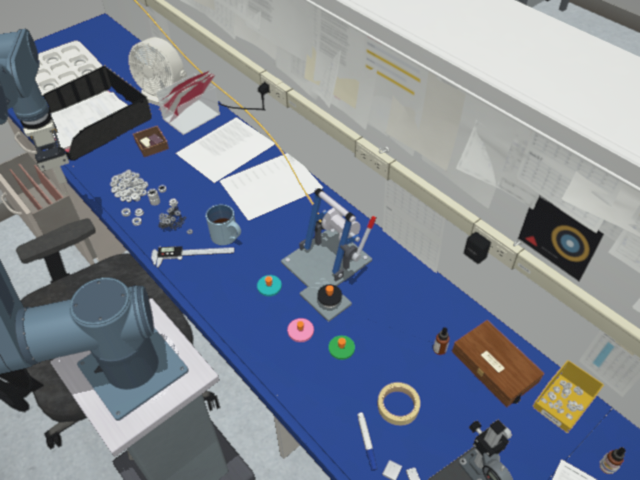

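View pics/t0.png

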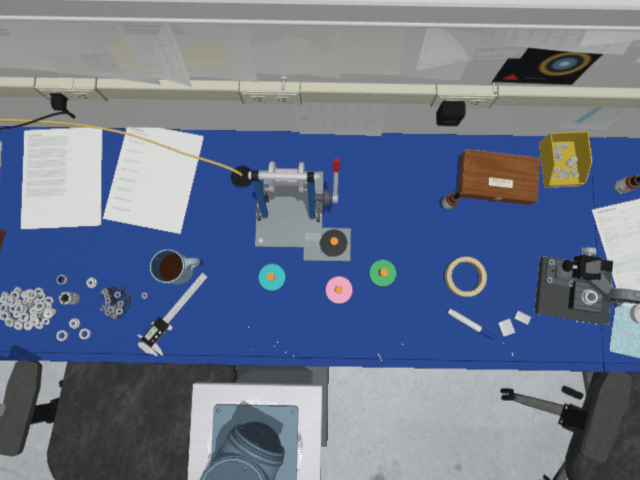

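Scene: black lid with orange knob at top (334,241); red foot at (337,165), rail around (287,177), mug (172,266), tape (466,277), dropper (450,201). Look-alike lids are turquoise, pink and green, in front of the stand.

```bash
python3 - <<'E'
from h import *
np.set_printoptions(precision=1,suppress=True)
z=np.load('v0.npz')
for n,p,d in(('scene',z['sp'],z['sd']),('top',z['tp'],z['td'])):
    m=imaging.camera_model(n);P=pts(d,m);h=cv2.cvtColor(p,cv2.COLOR_RGB2HSV);H,S,V=[h[...,i].astype(int) for i in range(3)]
    ok=(d>0)&(P[...,0]>200)&(P[...,0]<700)&(P[...,1]>-450)&(P[...,1]<250)
    M={'orange':(H>7)&(H<18)&(S>180)&(V>170),'red':((H<5)|(H>175))&(S>170)&(V>120),
       'black':(V<60)&(P[...,2]>25), 'rail':(S<60)&(V>150)&(P[...,2]>150)&(P[...,2]<260),'frameblue':(P[...,2]>30)&(H>100)&(H<125)&(S>60),
       'plate':(abs(P[...,2]-12)<5)&(S<90)&(V>70)}
    for k,v in M.items():
        c,l,st,ce=cv2.connectedComponentsWithStats((v&ok).astype(np.uint8))
        for i in range(1,c):
            if st[i,4]>25:
                Q=P[l==i];print(n,k,ce[i],st[i,:5],'med',np.median(Q,0),'min',np.percentile(Q,3,0),'max',np.percentile(Q,97,0))
m=imaging.camera_model('top')
p=z['tp'][130:310,220:420];q=z['sp'][170:330,260:400]
cv2.imwrite('pics/c0.png',cv2.resize(np.hstack([cv2.resize(p,(400,360)),cv2.resize(q,(400,360))])[:,:,::-1],(800,360)))
E
```

```text
scene orange [329.2 288.4] [326 286   7   7  38] med [ 501.8 -181.4   71.1] min [ 494.2 -189.5   52.9] max [ 511.  -170.6   77.1]
scene orange [300.  324.5] [298 322   5   6  26] med [ 385.3 -200.4   37.7] min [ 378.2 -205.3   32.6] max [ 391.7 -193.1   43.5]
scene orange [341.5 341.7] [339 339   6   7  34] med [ 430.1 -309.1   36.4] min [ 423.2 -315.1   33.4] max [ 437.7 -299.4   41.6]
scene red [371.3 221.8] [368 217   7  11  37] med [ 642.7 -184.8  227.1] min [ 635.  -187.9  216.1] max [ 651.  -180.6  239.5]
scene black [221.1 219.6] [214 218  14   4  38] med [448.2 238.7  39.6] min [431.8 227.5  34.4] max [461.7 245.8  44.4]
scene black [329.2 296.5] [318 286  23  19 288] med [ 493.8 -190.1   45.7] min [ 471.1 -212.6   40. ] max [ 528.9 -156.1   52. ]
scene rail [333.2 203.9] [319 192  29  24 205] med [618.5 -65.3 220.6] min [ 613.1 -112.   153. ] max [642.1 -18.1 228.3]
scene rail [363.9 238.6] [358 228  12  22  75] med [ 620.2 -183.3  179.5] min [ 606.4 -188.4  151.6] max [ 634.  -178.4  206.4]
scene frameblue [313.4 221.4] [303 192  25  58 426] med [596.7 -10.7 123.5] min [568
[... 1818 characters left out ...]
15] med [441.7 241.   76.2] min [398.2 204.4  42.8] max [469.  248.7  95.4]
top plate [318.8 182.9] [314 172   9  22 149] med [ 658.6 -143.    12.2] min [ 633.2 -151.1    8.4] max [ 688.4 -132.8   16.2]
top plate [294.5 224.8] [ 255  180   96   82 3660] med [542.3 -77.8  12.5] min [ 464.9 -216.8    8.1] max [645.3   6.2  16.3]
top plate [318.8 206.5] [315 202   8  14  63] med [ 598.6 -144.3   12.2] min [ 580.2 -151.9    8.7] max [ 609.7 -134.    16. ]
top plate [182.8 301.1] [163 273  44  59 238] med [351.2 194.5   9. ] min [284.4 144.6   7.1] max [414.6 232.4  12.9]
top plate [338.4 289.8] [326 277  26  27 461] med [ 385.1 -196.1   10.4] min [ 357.8 -225.9    7.4] max [ 415.2 -168.3   14.6]
```

View pics/c0.png

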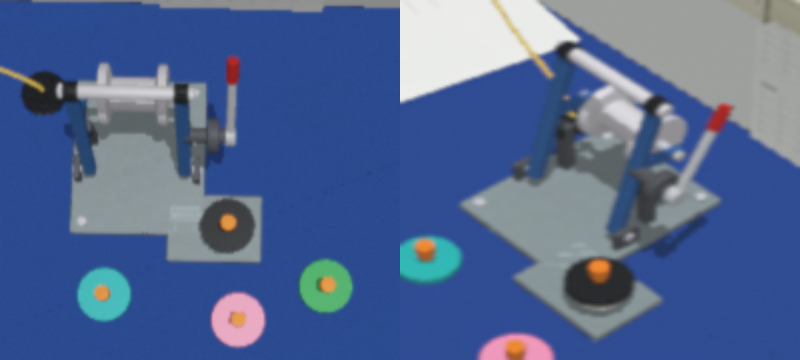

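Call:
{"name": "move_arm", "arguments": {"rows": [{"rz": -0.128},{"rz": -0.129},{"dx": -2.5,"dy": -5},{"dx": -2.5,"dy": -5},{"dx": -2.5,"dy": -5},{"dx": -2.5,"dy": -5},{"dx": -2.5,"dy": -5},{"dx": -2.5,"dy": -5}], "jaw": 6}}

```text
$.rows[0]: bad value
```

Call:
{"name": "move_arm", "arguments": {"rows": [{"dx": -2.5,"dy": -5},{"dx": -2.5,"dy": -5},{"dx": -2.5,"dy": -5},{"dx": -2.5,"dy": -5},{"dx": -2.5,"dy": -5},{"dx": -2.5,"dy": -5},{"dx": -2.5,"dy": -5},{}]}}

```text
$.rows[0]: bad value
```

Call:
{"name": "move_arm", "arguments": {"rows": [{"dx": 0,"dy": 0,"dz": 0,"rx": 0,"ry": 0,"rz": -0.128},{"dx": 0,"dy": 0,"dz": 0,"rx": 0,"ry": 0,"rz": -0.129},{"dx": -2.5,"dy": -5,"dz": 0,"rx": 0,"ry": 0,"rz": 0},{"dx": -2.5,"dy": -5,"dz": 0,"rx": 0,"ry": 0,"rz": 0},{"dx": -2.5,"dy": -5,"dz": 0,"rx": 0,"ry": 0,"rz": 0},{"dx": -2.5,"dy": -5,"dz": 0,"rx": 0,"ry": 0,"rz": 0},{"dx": -2.5,"dy": -5,"dz": 0,"rx": 0,"ry": 0,"rz": 0},{"dx": -2.5,"dy": -5,"dz": 0,"rx": 0,"ry": 0,"rz": 0}], "jaw": 6}}

```text
clock: 1.1
tcp_pos: [290.0, 230.4, 218.5]
tcp_rot: [[-1.0, -0.001, 0.0], [-0.001, 1.0, 0.0], [-0.0, 0.0, -1.0]]
force: [0.5, 0.2, 0.4]
gripper_width: 59.9
finger_force: 0.0
```

Call:
{"name": "move_arm", "arguments": {"rows": [{"dx": -2.5,"dy": -5.2,"dz": 0,"rx": 0,"ry": 0,"rz": 0},{"dx": -2.5,"dy": -5.2,"dz": 0,"rx": 0,"ry": 0,"rz": 0},{"dx": -2.5,"dy": -5.2,"dz": 0,"rx": 0,"ry": 0,"rz": 0},{"dx": -2.5,"dy": -5.2,"dz": 0,"rx": 0,"ry": 0,"rz": 0},{"dx": -2.5,"dy": -5.2,"dz": 0,"rx": 0,"ry": 0,"rz": 0},{"dx": -2.5,"dy": -5.2,"dz": 0,"rx": 0,"ry": 0,"rz": 0},{"dx": -2.5,"dy": -5.2,"dz": 0,"rx": 0,"ry": 0,"rz": 0},{"dx": -2.5,"dy": -5.0,"dz": 0,"rx": 0,"ry": 0,"rz": 0}]}}

```text
clock: 2.1
tcp_pos: [490.2, -183.8, 218.3]
tcp_rot: [[-1.0, 0.001, -0.0], [0.001, 1.0, 0.0], [0.0, 0.0, -1.0]]
force: [0.7, 0.6, 0.4]
gripper_width: 60.3
finger_force: 0.0
```

```bash
python3 - <<'E'
from h import *
np.set_printoptions(precision=1,suppress=True)
print(readout.get_state()['tcp_pos'])
p,d,m=snap('wrist','w0.png');P=pts(d,m);h=cv2.cvtColor(p,cv2.COLOR_RGB2HSV);H,S,V=[h[...,i].astype(int) for i in range(3)]
for k,v in {'orange':(H>5)&(H<20)&(S>170)&(V>140),'black':(V<75)&(d>0)&(P[...,2]>30)&(P[...,2]<60),'white':(S<40)&(V>150)&(d>0)&(P[...,2]<60)}.items():
    c,l,st,ce=cv2.connectedComponentsWithStats(v.astype(np.uint8))
    for i in range(1,c):
        if st[i,4]>250:
            Q=P[(l==i)&(d>0)]
            if len(Q): print(k,ce[i],st[i],np.median(Q,0),np.percentile(Q,[2,98],0))
            if k=='orange' and len(Q):
                T=Q[Q[:,2]>np.percentile(Q[:,2],90)-3]; print('top',(T.min(0)+T.max(0))/2,np.median(T,0))
E
```

```text
[ 490.2 -183.8  218.3]
black [318.3 225.4] [ 285  194   68   66 3048] [ 495.  -182.6   43.9] [[ 468.7 -211.8   41.9]
 [ 528.1 -152.7   45.3]]
white [302.7 104.1] [ 269   69   68   71 3331] [ 383.7 -197.8    9.5] [[ 355.  -227.     7.8]
 [ 413.6 -168.    11.2]]
white [ 14.  154.7] [  0 109  27  87 754] [ 432.2 -475.7   24.1] [[ 392.6 -499.1   22.4]
 [ 467.2 -466.7   25.7]]
white [305.1 184.8] [277 180  60  15 586] [ 462.  -196.4   11.3] [[ 457.2 -223.1    7.9]
 [ 469.1 -167.1   12.8]]
white [459.1 264.5] [ 404  212  103  113 6472] [549.3 -27.6  11.3] [[493.  -73.7   9.7]
 [612.3  13.9  13.4]]
white [354.3 273.8] [345 259  30  36 359] [ 558.7 -146.4   11.4] [[ 544.2 -151.5    9.4]
 [ 577.3 -123.7   35.1]]
white [ 57.2 316.3] [ 30 302  50  34 774] [ 601.  -465.    30.9] [[ 595.9 -480.7    7.7]
 [ 615.6 -459.1   50.7]]
white [354.8 332. ] [344 312  22  38 506] [ 632.8 -139.    11.4] [[ 608.3 -151.2    9.5]
 [ 655.1 -128.4   12.9]]
white [266.1 437.9] [212 435 101   6 473] [ 794.1 -251.3    3.3] [[ 792.4 -310.8   -2. ]
 [ 803.  -192.     7.7]]
white [354.9 438.2] [327 436  61   5 275] [ 795.2 -134.8    2.9] [[ 793.7 -169.1   -1. ]
 [ 796.9  -93.8    6.5]]
```

View pics/w0.png

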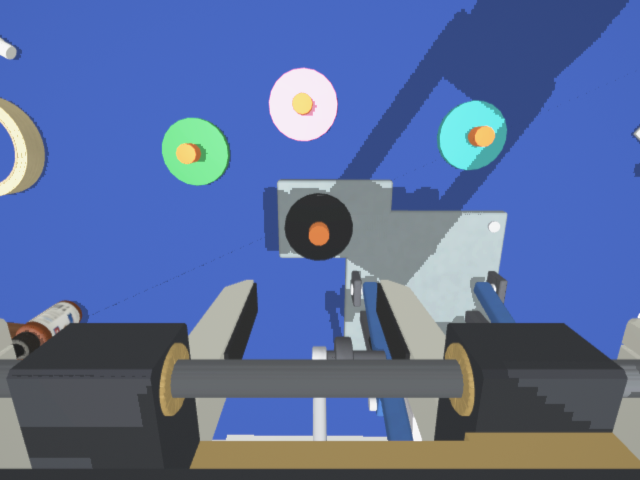

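The wrist view shows the lid at (319,227) with its knob between the opened fingers. The lid centre is (498,-182).

Call:
{"name": "move_arm", "arguments": {"rows": [{"dx": -0.8,"dy": 0.2,"dz": 5,"rx": 0,"ry": 0,"rz": 0},{"dx": 0,"dy": 0,"dz": 5,"rx": 0,"ry": 0,"rz": 0},{"dx": 0,"dy": 0,"dz": 4,"rx": 0,"ry": 0,"rz": 0},{"dx": 0,"dy": 0,"dz": 2.8,"rx": 0,"ry": 0,"rz": 0},{"dx": 0,"dy": 0,"dz": 0,"rx": 0,"ry": 0,"rz": 0}]}}

```text
clock: 2.78
tcp_pos: [495.8, -178.6, 48.4]
tcp_rot: [[-1.0, -0.0, -0.005], [-0.0, 1.0, 0.003], [0.005, 0.003, -1.0]]
force: [0.6, -0.0, 0.5]
gripper_width: 60.0
finger_force: 0.0
```

Call:
{"name": "move_arm", "arguments": {"rows": [{"dx": 0,"dy": 0,"dz": 0,"rx": 0,"ry": 0,"rz": 0},{"dx": 0,"dy": 0,"dz": 0,"rx": 0,"ry": 0,"rz": 0},{"dx": 0,"dy": 0,"dz": 0,"rx": 0,"ry": 0,"rz": 0},{"dx": 0,"dy": 0,"dz": 0,"rx": 0,"ry": 0,"rz": 0},{"dx": 0,"dy": 0,"dz": 0,"rx": 0,"ry": 0,"rz": 0}], "jaw": 0, "grip_force": 15}}

```text
clock: 3.4
tcp_pos: [498.1, -180.1, 51.1]
tcp_rot: [[-1.0, -0.0, 0.001], [-0.0, 1.0, -0.0], [-0.001, -0.0, -1.0]]
force: [-0.6, -0.5, 2.3]
gripper_width: 18.3
finger_force: 15.0
```

Call:
{"name": "move_arm", "arguments": {"rows": [{"dx": 0,"dy": 0,"dz": -2,"rx": 0,"ry": 0,"rz": 0},{"dx": 0,"dy": 0,"dz": -3,"rx": 0,"ry": 0,"rz": 0},{"dx": -0.6,"dy": -4,"dz": 0,"rx": 0,"ry": 0,"rz": 0},{"dx": -0.6,"dy": -4,"dz": 0,"rx": 0,"ry": 0,"rz": 0},{"dx": -0.5,"dy": -4,"dz": 0,"rx": 0,"ry": 0,"rz": 0},{"dx": 0,"dy": -0.4,"dz": 3,"rx": 0,"ry": 0,"rz": 0},{"dx": 0,"dy": 0,"dz": 2.5,"rx": 0,"ry": 0,"rz": 0},{"dx": 0,"dy": 0,"dz": 0,"rx": 0,"ry": 0,"rz": 0}]}}

```text
clock: 4.4
tcp_pos: [513.2, -302.8, 43.4]
tcp_rot: [[-1.0, 0.0, -0.004], [0.0, 1.0, 0.004], [0.004, 0.004, -1.0]]
force: [0.3, 0.2, 0.1]
gripper_width: 18.5
finger_force: 15.0
```

Call:
{"name": "move_arm", "arguments": {"rows": [{"dx": 0,"dy": 0,"dz": 1,"rx": 0,"ry": 0,"rz": 0},{"dx": 0,"dy": 0,"dz": 1,"rx": 0,"ry": 0,"rz": 0},{"dx": 0,"dy": 0,"dz": 0.6,"rx": 0,"ry": 0,"rz": 0},{"dx": 0,"dy": 0,"dz": 0.2,"rx": 0,"ry": 0,"rz": 0},{"dx": 0,"dy": 0,"dz": 0,"rx": 0,"ry": 0,"rz": 0},{"dx": 0,"dy": 0,"dz": 0,"rx": 0,"ry": 0,"rz": 0}]}}

```text
clock: 5.15
tcp_pos: [515.1, -304.1, 18.0]
tcp_rot: [[-1.0, -0.0, 0.0], [-0.0, 1.0, -0.0], [-0.0, -0.0, -1.0]]
force: [0.4, -0.1, -0.6]
gripper_width: 18.4
finger_force: 15.0
```

Call:
{"name": "move_arm", "arguments": {"rows": [{"dx": 0,"dy": 0,"dz": 0.1,"rx": 0,"ry": 0,"rz": 0},{"dx": 0,"dy": 0,"dz": 0,"rx": 0,"ry": 0,"rz": 0}]}}

```text
clock: 5.4
tcp_pos: [515.0, -304.1, 16.8]
tcp_rot: [[-1.0, -0.0, 0.0], [-0.0, 1.0, -0.0], [-0.0, -0.0, -1.0]]
force: [0.7, -0.1, -0.2]
gripper_width: 18.3
finger_force: 15.0
```

Call:
{"name": "move_arm", "arguments": {"rows": [{"dx": 0,"dy": 0,"dz": 0,"rx": 0,"ry": 0,"rz": 0},{"dx": 0,"dy": 0,"dz": 0,"rx": 0,"ry": 0,"rz": 0},{"dx": 0,"dy": 0,"dz": -3,"rx": 0,"ry": 0,"rz": 0},{"dx": 0,"dy": 0,"dz": -6,"rx": 0,"ry": 0,"rz": 0},{"dx": 0,"dy": 0,"dz": -6,"rx": 0,"ry": 0,"rz": 0},{"dx": 0,"dy": 0,"dz": -6,"rx": 0,"ry": 0,"rz": 0},{"dx": 0,"dy": 0,"dz": 0,"rx": 0,"ry": 0,"rz": 0}], "jaw": 5}}

```text
clock: 6.28
tcp_pos: [517.2, -305.9, 233.0]
tcp_rot: [[-1.0, -0.0, 0.009], [-0.0, 1.0, -0.008], [-0.009, -0.008, -1.0]]
force: [0.1, 0.6, 0.1]
gripper_width: 50.1
finger_force: 0.0
```

```bash
python3 - <<'E'
from h import *
np.set_printoptions(precision=1,suppress=True)
for n in('wrist','top'):
  p,d,m=snap(n,n+'1.png');P=pts(d,m);h=cv2.cvtColor(p,cv2.COLOR_RGB2HSV);H,S,V=[h[...,i].astype(int) for i in range(3)]
  print(readout.get_state()['tcp_pos'])
  for k,v in {'orange':(H>5)&(H<20)&(S>170)&(V>140),'red':((H<5)|(H>175))&(S>170)&(V>120),'black':(V<75)&(d>0)&(P[...,2]>3)&(P[...,2]<60)&(abs(P[...,1]+304)<60),'leg':(S<60)&(V>120)&(d>0)&(abs(P[...,1]+183)<10)&(P[...,2]>110)&(P[...,2]<225)&(P[...,0]>570)}.items():
    c,l,st,ce=cv2.connectedComponentsWithStats(v.astype(np.uint8))
    for i in range(1,c):
        if st[i,4]>40:
            Q=P[(l==i)&(d>0)]
            if len(Q) and abs(np.median(Q[:,1])+300)<300 and np.median(Q[:,0])<700: print(n,k,ce[i],st[i,4],np.median(Q,0),*np.percentile(Q,[2,98],0))
E
```

```text
[ 515.9 -304.8  229.5]
wrist black [321.2 206.7] 2060 [ 515.2 -301.9    9.5] [ 493.2 -334.6    8. ] [ 545.9 -274.6   11.1]
wrist leg [462.5 316.1] 311 [ 586.2 -184.8  125.4] [ 582.7 -188.4  112.1] [ 596.4 -174.2  131.7]
[ 514.8 -303.9  227. ]
top red [336.  164.7] 58 [ 643.4 -182.5  232.3] [ 635.1 -187.2  215. ] [ 653.6 -178.1  241.5]
top black [381.2 241.5] 331 [ 508.8 -303.4   10.1] [ 489.4 -334.7    5.1] [ 532.8 -273.    15.2]
top leg [335.1 188.3] 131 [ 608.8 -182.5  156.7] [ 585.2 -187.7  125.2] [ 631.7 -176.2  206.5]
```

Call:
{"name": "move_arm", "arguments": {"rows": [{"dx": -5.5,"dy": 0,"dz": 0,"rx": 0,"ry": 0,"rz": 0},{"dx": -5.5,"dy": 0,"dz": 0,"rx": 0,"ry": 0,"rz": 0},{"dx": -5.5,"dy": 0,"dz": 0,"rx": 0,"ry": 0,"rz": 0},{"dx": 0,"dy": 0,"dz": 0,"rx": 0,"ry": 0,"rz": 0},{"dx": 0,"dy": 4,"dz": 0.2,"rx": 0,"ry": 0,"rz": 0},{"dx": 0,"dy": 4,"dz": 0,"rx": 0,"ry": 0,"rz": 0},{"dx": 0,"dy": 4,"dz": 0,"rx": 0,"ry": 0,"rz": 0},{"dx": 0,"dy": 0,"dz": 0,"rx": 0,"ry": 0,"rz": 0}], "jaw": 0}}

```text
clock: 7.38
tcp_pos: [678.3, -180.5, 223.4]
tcp_rot: [[-1.0, -0.003, -0.003], [-0.003, 1.0, 0.002], [0.003, 0.002, -1.0]]
force: [0.2, -0.6, -1.3]
gripper_width: 0.5
finger_force: 0.0
```

Call:
{"name": "move_arm", "arguments": {"rows": [{"dx": 1.6,"dy": 0,"dz": 0,"rx": 0,"ry": 0,"rz": 0},{"dx": 1.6,"dy": 0,"dz": 0,"rx": 0,"ry": 0,"rz": 0},{"dx": 1.6,"dy": 0,"dz": 0,"rx": 0,"ry": 0,"rz": 0},{"dx": 1.6,"dy": 0,"dz": 0,"rx": 0,"ry": 0,"rz": 0},{"dx": 1.6,"dy": 0,"dz": 0,"rx": 0,"ry": 0,"rz": 0},{"dx": 1.6,"dy": 0,"dz": 0,"rx": 0,"ry": 0,"rz": 0},{"dx": 1.6,"dy": 0,"dz": 0,"rx": 0,"ry": 0,"rz": 0}]}}

```text
clock: 8.25
tcp_pos: [565.8, -184.9, 223.4]
tcp_rot: [[-1.0, 0.001, -0.002], [0.001, 1.0, 0.0], [0.002, 0.0, -1.0]]
force: [-0.4, -1.2, 0.5]
gripper_width: 0.5
finger_force: 0.0
```

```bash
cat > k.py <<'E'
from h import *
np.set_printoptions(precision=1,suppress=True)
for n in('scene','top'):
  p,d,m=snap(n);P=pts(d,m);h=cv2.cvtColor(p,cv2.COLOR_RGB2HSV);H,S,V=[h[...,i].astype(int) for i in range(3)]
  ok=(d>0)&(abs(P[...,0]-560)<150)&(abs(P[...,1]+110)<110)
  for k,v in {'red':((H<5)|(H>175))&(S>170)&(V>100)&ok,'rail':(S<60)&(V>150)&(P[...,2]>195)&(P[...,2]<235)&ok}.items():
    c,l,st,ce=cv2.connectedComponentsWithStats(v.astype(np.uint8))
    for i in range(1,c):
        if st[i,4]>15:
            Q=P[l==i]; print(n,k,ce[i],st[i,4],np.median(Q,0),*np.percentile(Q,[2,98],0))
E
python3 k.py
```

```text
scene red [343.8 240. ] 24 [ 546.6 -186.8  234.4] [ 541.1 -189.7  220.2] [ 553.1 -181.9  242.2]
scene rail [330.5 201. ] 44 [618.4 -57.7 222.5] [612.6 -73.8 215.9] [625.4 -38.9 226.5]
```

Call:
{"name": "move_arm", "arguments": {"rows": [{"dx": 1.6,"dy": 0,"dz": 0,"rx": 0,"ry": 0,"rz": 0},{"dx": 0,"dy": 0,"dz": 0,"rx": 0,"ry": 0,"rz": 0},{"dx": 0,"dy": 0,"dz": -3,"rx": 0,"ry": 0,"rz": 0},{"dx": 0,"dy": 0,"dz": -5,"rx": 0,"ry": 0,"rz": 0},{"dx": 0,"dy": -5,"dz": 0,"rx": 0,"ry": 0,"rz": 0},{"dx": 0,"dy": 0,"dz": 0,"rx": 0,"ry": 0,"rz": 0}], "jaw": 6}}

```text
clock: 9.1
tcp_pos: [552.3, -237.1, 304.3]
tcp_rot: [[-1.0, 0.003, 0.0], [0.003, 1.0, -0.001], [-0.0, -0.001, -1.0]]
force: [0.1, 0.1, -1.0]
gripper_width: 56.0
finger_force: 0.0
```

```bash
python3 k.py
```

```text
scene red [329.3 288.9] 27 [ 499.8 -184.5   71.7] [ 489.4 -189.3   65.1] [ 510.  -179.6   82.1]
scene rail [333.2 203.4] 189 [618.3 -68.3 221.1] [ 611.9 -112.8  213.3] [628.1 -16.2 228.5]
top red [333.5 238.9] 37 [ 506.9 -183.    62.3] [ 497.8 -185.9   51.4] [ 517.  -178.2   69.3]
top rail [271.9 175.4] 180 [619.8 -45.4 220.4] [613.4 -73.6 214.8] [628.3 -17.5 224.8]
```

```bash
python3 - <<'E'
from h import *
np.set_printoptions(precision=2,suppress=True)
print(readout.get_state()['q'])
z=np.load('v0.npz')
for n,d in(('scene',z['sd']),('top',z['td'])):
    P=pts(d,imaging.camera_model(n))[d>0]
    for y in range(-110,-20,10):
        Q=P[(abs(P[:,1]-y)<5)&(P[:,0]>580)&(P[:,0]<720)&(P[:,2]>100)]
        R=Q[Q[:,0]>630]; r=Q[Q[:,2]>205]
        print(n,y,'hub zmax',R[R[:,2].argmax()] if len(R) else 0,'rail x',np.percentile(r[:,0],[3,97]) if len(r) else 0, r[:,2].max() if len(r) else 0)
E
```

```text
[-0.59  0.31  1.26  0.    1.57 -2.16]
scene -110 hub zmax [ 716.97 -114.8   728.58] rail x [615.66 717.95] 728.5772305887047
scene -100 hub zmax [685.37 -95.62 730.49] rail x [615.04 715.26] 730.4866189834676
scene -90 hub zmax [694.81 -85.94 729.45] rail x [615.29 715.41] 729.4487203924539
scene -80 hub zmax [718.35 -76.16 729.73] rail x [615.13 716.79] 729.7326537366088
scene -70 hub zmax [695.13 -74.05 728.84] rail x [614.07 717.47] 728.8439693226052
scene -60 hub zmax [687.02 -59.08 730.14] rail x [614.93 716.65] 730.1444155577815
scene -50 hub zmax [705.21 -54.64 730.34] rail x [615.35 716.31] 730.3387008047035
scene -40 hub zmax [697.64 -44.89 729.27] rail x [614.92 714.95] 729.2657153195913
scene -30 hub zmax [710.15 -34.6  729.38] rail x [615.29 714.15] 729.380201008483
top -110 hub zmax [ 686.67 -113.96  726.56] rail x [613.77 688.79] 726.5607249656066
top -100 hub zmax [ 688.26 -102.32  725.78] rail x [614.98 688.9 ] 725.7761779603757
top -90 hub zmax [687.55 -86.28 726.42] rail x [616.21 688.58] 726.4222785933792
top -80 hub zmax [687.81 -75.81 725.77] rail x [615.05 688.75] 725.768836979453
top -70 hub zmax [686.42 -71.26 725.86] rail x [615.47 688.72] 725.8564175078054
top -60 hub zmax [687.97 -59.54 725.12] rail x [614.73 688.43] 725.1203579876479
top -50 hub zmax [686.49 -50.39 725.22] rail x [614.47 688.45] 725.2228601611248
top -40 hub zmax [687.98 -43.29 724.71] rail x [614.71 688.3 ] 724.7091671042924
top -30 hub zmax [687.34 -31.9  725.36] rail x [614.47 688.19] 725.362550088394
```

Call:
{"name": "move_arm", "arguments": {"rows": [{"dx": 0,"dy": 0,"dz": 0,"rx": 0,"ry": 0,"rz": 0.18},{"dx": 0,"dy": 0,"dz": 0,"rx": 0,"ry": 0,"rz": 0.18},{"dx": 0,"dy": 0,"dz": 0,"rx": 0,"ry": 0,"rz": 0.18},{"dx": 0,"dy": 0,"dz": 0,"rx": 0,"ry": 0,"rz": 0.18},{"dx": 0,"dy": 0,"dz": 0,"rx": 0,"ry": 0,"rz": 0.18},{"dx": 0,"dy": 0,"dz": 0,"rx": 0,"ry": 0,"rz": 0.18},{"dx": 0,"dy": 0,"dz": 0,"rx": 0,"ry": 0,"rz": 0.18},{"dx": 0,"dy": 0,"dz": 0,"rx": 0,"ry": 0,"rz": 0.18}]}}

```text
clock: 10.2
tcp_pos: [552.0, -232.7, 304.1]
tcp_rot: [[-0.126, 0.992, -0.001], [0.992, 0.126, 0.001], [0.001, -0.001, -1.0]]
force: [0.4, -1.1, 0.4]
gripper_width: 60.0
finger_force: 0.0
```

Call:
{"name": "move_arm", "arguments": {"rows": [{"dx": 0,"dy": 0,"dz": 0,"rx": 0,"ry": 0,"rz": 0.131},{"dx": 4.5,"dy": 1.6,"dz": 0,"rx": 0,"ry": 0,"rz": 0},{"dx": 4.5,"dy": 1.6,"dz": 0,"rx": 0,"ry": 0,"rz": 0},{"dx": 4.0,"dy": 1.6,"dz": 0,"rx": 0,"ry": 0,"rz": 0},{"dx": 4.0,"dy": 1.6,"dz": 0,"rx": 0,"ry": 0,"rz": 0},{"dx": 0,"dy": 0,"dz": 0,"rx": 0,"ry": 0,"rz": 0},{"dx": 0,"dy": 0,"dz": 0,"rx": 0,"ry": 0,"rz": 0}]}}

```text
clock: 11.08
tcp_pos: [615.6, -63.4, 304.2]
tcp_rot: [[-0.001, 1.0, -0.001], [1.0, 0.001, -0.0], [-0.0, -0.001, -1.0]]
force: [0.3, 0.9, -0.7]
gripper_width: 59.8
finger_force: 0.0
```

```bash
python3 - <<'E'
from h import *
np.set_printoptions(precision=1,suppress=True)
s=readout.get_state();print(s['tcp_pos'],s['tcp_rot'],s['q'])
p,d,m=snap('wrist','w2.png');P=pts(d,m)
z=np.load('v0.npz');T=pts(z['td'],imaging.camera_model('top'))
for n,Q0 in(('w',P[d>0]),('t',T[z['td']>0])):
    for y in range(-110,-20,15):
        Q=Q0[(abs(Q0[:,1]-y)<5)&(Q0[:,2]<245)&(Q0[:,2]>100)&(Q0[:,0]>570)&(Q0[:,0]<720)]
        R=Q[Q[:,0]>632]; r=Q[Q[:,2]>210]
        print(n,y,R[R[:,2].argmax()] if len(R) else 0,np.r_[np.percentile(r[:,0],[3,97]),r[:,2].max()] if len(r) else 0)
E
```

```text
[615.6 -63.4 304.2] [[-0.  1. -0.]
 [ 1.  0. -0.]
 [-0. -0. -1.]] [-0.3  0.3  1.2 -0.   1.6 -0.3]
w -110 [ 642.6 -105.3  150.5] [611.4 626.  222.3]
w -95 [641.4 -97.3 150.4] [611.4 626.6 222.3]
w -80 [646.  -77.4 134.8] [611.4 626.4 222. ]
w -65 [642.9 -69.4 134.7] [611.5 626.1 222.3]
w -50 [644.2 -47.1 135. ] [611.5 626.7 222.7]
w -35 [646.1 -33.5 150.4] [611.5 626.5 222.6]
t -110 [ 648.  -106.1  152.3] [613.1 626.7 224.5]
t -95 [647.9 -99.2 152.4] [613.1 626.3 225.1]
t -80 [652.7 -84.1 134.6] [612.8 626.1 226.1]
t -65 [657.1 -63.  134.8] [613.2 626.1 225.3]
t -50 [654.6 -49.  134.2] [613.3 624.8 225.1]
t -35 [648.7 -35.  153.9] [612.6 628.2 225.3]
```

View pics/w2.png

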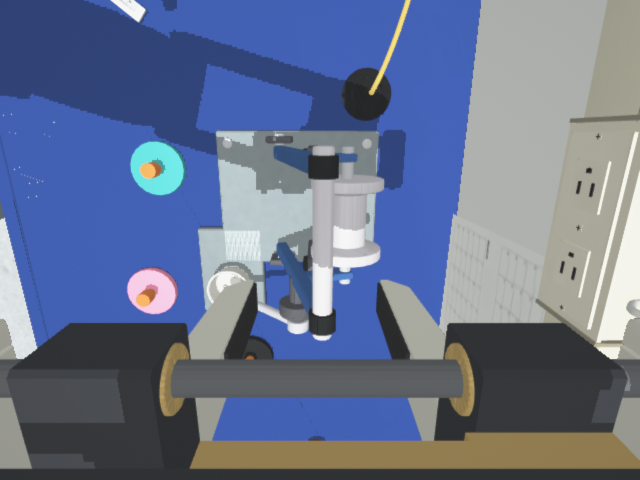

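The wrist view shows the rail at column ~322, between collars at rows 165 and 320. The black lid is lower left, and the kickstand leg points into the cup at (230,285).

Call:
{"name": "move_arm", "arguments": {"rows": [{"dx": -0.3,"dy": 0.3,"dz": 4,"rx": 0,"ry": 0,"rz": 0},{"dx": 0,"dy": 0,"dz": 4,"rx": 0,"ry": 0,"rz": 0},{"dx": 0,"dy": 0,"dz": 2.9,"rx": 0,"ry": 0,"rz": 0},{"dx": 0,"dy": 0,"dz": 0,"rx": 0,"ry": 0,"rz": 0},{"dx": 0,"dy": 0,"dz": 0,"rx": 0,"ry": 0,"rz": 0}]}}

```text
clock: 11.75
tcp_pos: [619.4, -67.9, 197.1]
tcp_rot: [[0.001, 1.0, 0.002], [1.0, -0.001, -0.001], [-0.001, 0.002, -1.0]]
force: [-0.2, 0.2, -0.3]
gripper_width: 60.4
finger_force: 0.0
```

Call:
{"name": "move_arm", "arguments": {"rows": [{"dx": 0,"dy": 0,"dz": 0,"rx": 0,"ry": 0,"rz": 0},{"dx": 0,"dy": 0,"dz": 0,"rx": 0,"ry": 0,"rz": 0},{"dx": 0,"dy": 0,"dz": 0,"rx": 0,"ry": 0,"rz": 0},{"dx": 0,"dy": 0,"dz": 0,"rx": 0,"ry": 0,"rz": 0},{"dx": 0,"dy": 0,"dz": 0,"rx": 0,"ry": 0,"rz": 0},{"dx": 0,"dy": 0,"dz": 0,"rx": 0,"ry": 0,"rz": 0}], "jaw": 0, "grip_force": 15}}

```text
clock: 12.5
tcp_pos: [619.7, -66.9, 195.7]
tcp_rot: [[-0.0, 1.0, 0.002], [1.0, 0.0, 0.0], [0.0, 0.002, -1.0]]
force: [3.8, 0.4, -1.2]
gripper_width: 15.6
finger_force: 15.0
```

Call:
{"name": "move_arm", "arguments": {"rows": [{"dx": 0,"dy": -0.55,"dz": -0.13,"rx": 0,"ry": 0,"rz": 0},{"dx": 0,"dy": -0.55,"dz": -0.13,"rx": 0,"ry": 0,"rz": 0},{"dx": 0,"dy": -0.65,"dz": -0.11,"rx": 0,"ry": 0,"rz": 0},{"dx": 0,"dy": -0.65,"dz": -0.11,"rx": 0,"ry": 0,"rz": 0},{"dx": 0,"dy": -0.57,"dz": -0.06,"rx": 0,"ry": 0,"rz": 0},{"dx": 0,"dy": -0.57,"dz": -0.05,"rx": 0,"ry": 0,"rz": 0},{"dx": 0,"dy": -0.66,"dz": -0.03,"rx": 0,"ry": 0,"rz": 0},{"dx": 0,"dy": -0.6,"dz": -0.02,"rx": 0,"ry": 0,"rz": 0}]}}

```text
clock: 13.5
tcp_pos: [570.2, -66.8, 202.2]
tcp_rot: [[-0.0, 1.0, -0.0], [1.0, 0.0, 0.0], [0.0, -0.0, -1.0]]
force: [2.6, 2.6, 4.2]
gripper_width: 15.0
finger_force: 15.0
```

Call:
{"name": "move_arm", "arguments": {"rows": [{"dx": 0,"dy": 0,"dz": 0,"rx": 0,"ry": 0,"rz": 0},{"dx": 0,"dy": 0,"dz": 0,"rx": 0,"ry": 0,"rz": 0},{"dx": 0,"dy": 0,"dz": 0,"rx": 0,"ry": 0,"rz": 0},{"dx": 0,"dy": 0,"dz": 0,"rx": 0,"ry": 0,"rz": 0},{"dx": 0,"dy": 0,"dz": 0,"rx": 0,"ry": 0,"rz": 0},{"dx": 0,"dy": 0,"dz": 0,"rx": 0,"ry": 0,"rz": 0}]}}

```text
clock: 14.25
tcp_pos: [570.8, -66.8, 202.1]
tcp_rot: [[-0.0, 1.0, -0.0], [1.0, 0.0, 0.0], [0.0, -0.0, -1.0]]
force: [2.9, 2.3, 6.4]
gripper_width: 15.5
finger_force: 15.0
```

```bash
python3 k.py; python3 - <<'E'
from h import *
a=snap('scene')[0][150:350,240:420];b=snap('top')[0][130:310,220:440]
cv2.imwrite('pics/f.png',np.hstack([cv2.resize(a,(400,440)),cv2.resize(b,(400,440))])[:,:,::-1])
s=readout.get_state();print(s['clock'],s['tcp_pos'],s['force'],s['finger_force'])
E
```

```text
scene red [331.2 294.4] 25 [ 506.5 -184.7   40.2] [ 499.8 -188.1   30.6] [ 514.3 -179.7   53. ]
scene rail [327.8 217.9] 53 [ 569.2 -102.3  228.4] [ 563.5 -114.1  220.8] [579.1 -79.9 233.8]
scene rail [338.5 226.1] 22 [ 571.5 -140.1  226.5] [ 565.  -142.2  219.1] [ 580.3 -134.2  232.5]
top red [333.3 240.6] 27 [ 505.4 -181.2   42.1] [ 498.3 -186.2   30.9] [ 513.8 -178.5   53.5]
top rail [301.2 197.7] 58 [ 569.9 -109.4  226.6] [ 564.  -117.9  222.8] [ 576.9 -100.7  230.8]
top rail [314.9 198. ] 19 [ 570.1 -139.1  226.7] [ 563.8 -141.2  220.9] [ 577.1 -136.9  231.1]
14.45 [570.77289747 -66.82015145 202.06338163] [2.48217268 2.68533394 6.60931378] 15.000043362379074
```

View pics/f.png

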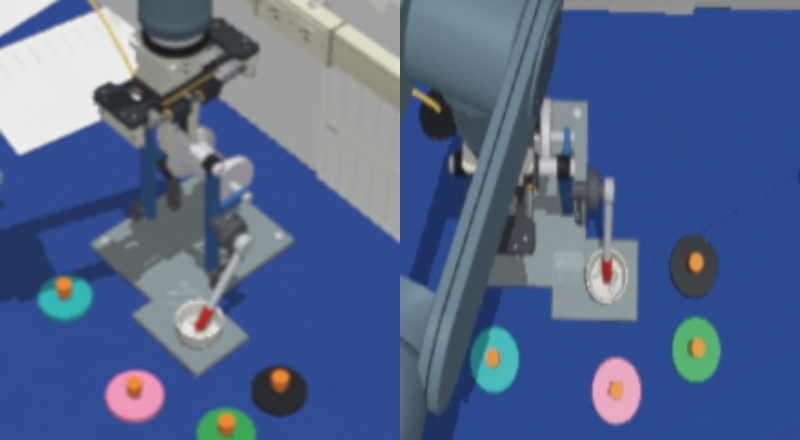

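The frame is upright in the grip, the red foot stands in the cup at (203,318), and the black lid lies flat at (280,390).

```bash
python3 -c "
from h import *
print(sign_off())"
```

```text
the job is handed in; nothing more can be done
None
```

I handed the job in at 14.5 s, with no verdict returned: the lid is flat on the bench, knob up and about 120 mm from the cup; the kickstand is down with its foot in the cup; and the gripper holds the frame upright by its top rail, with the mug, tape roll and oil dropper not touched.

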